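Latch the puppet-hand casting mould

ROBOT

A 6-joint arm with a two-finger parallel gripper is mounted at the origin on the work surface. World frame = base frame: x ahead of the robot, y to its left, z up, the work surface at z = 0. Lengths are in m, angles in rad, forces in N, time in s.
With the tool pointing down it reaches from about 0.35 to 0.775 m from the base axis. Payload 5.5 kg.
Tool frame: the origin (TCP) lies midway between the tips of the shut fingers; the grasp point (between the pads) lies 19 mm behind it; z points along the fingers, x is the direction in which the jaws open and shut, and the axes are right-handed (so a half turn about z gives the same grasp; the last joint's range is limited). The gripper opens to 85 mm and grips with 20 to 120 N. Pads are 22 mm wide; open, the fingers measure 114 mm over their backs; the gripper's body (76 mm by 85 mm) begins 54 mm behind the grasp point. The pads swing forward as they close: fully open they stand 13 mm farther back than shut.
Start: joints at [-1.36, 0.313, 0.046, 1.304, 0, 1.431], TCP at [0.198, -0.54, 0.231] pointing down, gripper open.
Joint ranges: [-2.76, 2.76], [-0.86, 1.69], [-1.03, 1.26], [-2.2, 2.34], [-1.47, 1.5], [-3.14, 3.14]. Speed limits (rad/s): [2.57, 2.57, 3.14, 3.14, 3.14, 3.14].

INTERFACE

Orientations are given as a unit quaternion [w, x, y, z].
In Python, from workcell import env gives the robot as it stands.
- The arm moves only by the tool servo_tool, never from a script. Its argument "targets" is a list of rows, each an object with "xyz": the shift along the tool's x, y, z in m, a list of three; "twist": the turn, a rotation vector about the tool's x, y, z in rad, a list of three; "jaw": the opening, from 0 (shut) to 1 (fully open). A call has 1 to 12 rows; each row is the pose to reach, as a shift and turn from the pose commanded when the call began, along the tool's axes at that moment; what a row does not reach only later rows make up. A row lasts 1/12 s, in which the tool goes at most 41.7 mm and 7.16 degrees, less where a joint would pass 70% of its speed; a pose out of reach is approached as far as the arm can. A call with a gripper value outside its range is refused whole. The fingers move at their own pace and stop on an object; "squeeze" is the grip in N (left out, the last holds). Time passes only in rows, so rows that repeat a pose let the fingers close. It gives the time, the measured TCP pose, the force and the opening at its end, in the units of the state.
- env.get_state(): the state, without advancing time (a new reading comes with each control period).
- env.read_camera(name): name is "scene" or "top"; returns a dict with "color" (480x640x3 uint8, red, green, blue), "depth" (480x640 float32, m along the optical axis (not along the pixel's ray), 0 where there is no reading), "fx", "fy", "cx", "cy" (pixels), "k1" (the pictures are not rectified: a ray, as slopes to the right and down, at radius r is drawn at 1 + k1 r^2 times it, then the intrinsics apply), "eye" and "attitude" of the camera in the world. Camera axes: x right, y down, z forward; pixel columns grow to the right and rows downward; lengths in m; the calibration is good to about 2 mm. A picture is of the moment at which its call begins.
- env.hand_in(): hands the job in, once; it reports no verdict.
The state is a dict: "clock": time; "joint_pos": joint angles; "qvel": joint speeds; "tau": joint torques, N m; "tcp_pos": TCP position; "orientation": TCP orientation; "wrist_force": force on the tool from outside, world axes, zero at the start; "ft_torque": the same for the moment, N m; "finger_gap": finger opening in m.
Only numpy, scipy, OpenCV 4.12 (cv2) and the standard library are available. Lean on these libraries where they do the work, as an engineer would, in place of code of your own. Each camera call takes 0.05 s, during which the arm holds its last target. There are 200 camera calls.

TASK

Close the casting mould for the next pour: swing the latch's loop over and hook it on the keeper of the swinging half, cross bar well down behind the claw, then press the lever over until it snaps past centre and lies flat and the seam is drawn tight. Work with a light hand, feeling for the stops instead of forcing the loop, the lever or the swinging half, and leave the other things on the bench where they are.

Things in the scene. Friction and masses are not known exactly. Their poses are not given: they have to be found in the camera images.
- mould: Mould: plywood board 200 x 264 x 18 mm fixed to the bench, on it two upright aluminium halves 170 mm long, flat top face 123 mm above the bench. Origin: bench level, under the middle of the seam. x: square to the seam, from latch to keeper; y: along the seam; z: up. Fixed half: x -78 to 0 mm, carries the latch. Swinging half: x 0 to 60 mm, carries the keeper. Pour gates in the seam at y +/-55 mm.
- swing_half (a joint): Swinging half, hinged along y at the foot of the seam, 19 mm above the bench. 0 = seam tight; grows as it leans away (+x). Its springy liner holds it at 0.034 (seam about 3.5 mm open at the top); closing it takes about 120 N at the keeper, which only the latch can give.
- keeper_seat (a point): Where the centre of the loop's cross bar sits when hooked: behind the keeper's claw, 12 mm above the mould's top face and, seam tight, 13 mm to +x of it; axes as the mould's. Under tension the bar beds in by some 2 mm. The steel keeper is 26 mm wide along y, its floor is 8 mm above the top face, to 28 mm from the seam.
- claw_tip (a point): Tip of the keeper's claw on the seat side: about 20 mm above the mould's top face. The claw, 6 mm thick, stands on the -x side of the seat and leans 20 degrees to +x over it. The bar must go over the tip and down on its +x side (bar centre at tip height 4 mm beyond the tip in x), then slide back under the lean.
- loop_bar (a point): Middle of the cross bar of the loop, on its axis. The loop is a U of 8 mm round steel, 46 mm wide outside, 30 mm inside (along y), 65 g; its legs run 60 mm from their pivot on the lever to this point. x points along the legs to the bar, y along the bar. It hangs loose on its pivot and falls if let go. The legs can be pinched together from outside, from above.
- loop (a joint): Angle of the loop relative to the lever; its pitch above level, towards the keeper, is this minus joint lever. Turns freely. At the start (about 2.8) the loop is folded back and leans on the lever.
- lever (a joint): Lever angle: 0 = flat on its rest, pointing to the mould's -x; grows as the free end lifts; firm stop at 1.47. Stays where left (friction 0.07 N m); follows when the loop is pulled (4 to 8 N). Only with the lever at its open stop does the loop clear the claw, by 2 to 4 mm: draw it out till it is felt to stop. Hooked, closing takes 5 to 10 N at the grip; below 0.25 rad it snaps flat.
- lever_pivot (a point): Axis of the lever, 30 mm to -x of the seam, 20 mm above the mould's top face, in the middle of its length. The loop's pivot sits on the lever 19 mm from this axis towards the free end (10 degrees below the lever's centre line when it is flat).
- lever_handle: Free part of the lever: straight, with a black rubber grip 24 mm wide, 14 mm thick, 54 to 98 mm from the lever's axis. Origin on that axis; x points from the grip to the axis (towards the keeper when flat), z out of the upper face. Flat, its upper face is 27 mm above the mould's top face.
- lever_grip (a point): Middle of the grip's upper face (looks to the keeper when raised, up when flat), 85 mm from the lever's axis: press here.
- cast_hand: Bystander: a white cast puppet hand, 80 mm long, lying on the mould's board at its +y end.
- wax_brush: Bystander: a flat wax brush, 130 mm long, lying on the mould's board at its -y end.
- wax_tin: Bystander: a round tin, 70 mm wide and 32 mm high, on the bench beside the mould's +y end.
- paint_tube_a: Bystander: a metal paint tube, 115 mm long, lying on the bench.
- brush_jar: Bystander: a glass jar with upright brushes, 72 mm wide, about 240 mm high in all.
- head_blank: Bystander: a plain turned wooden puppet head on its neck, 74 mm wide and 119 mm high.
- puppet_forearm: Bystander: a wooden puppet forearm with hand, 175 mm long, lying on the bench.
- mixing_cup: Bystander: an empty white cup, 64 mm wide and 70 mm high, with a stick in it.

How it is judged:
On the way:
1. with the lever still raised, the loop's cross bar is down behind the keeper's claw (x of loop_bar in the frame of keeper_seat between -0.002 and 0.006 m and z of loop_bar in the frame of keeper_seat below 0.005 m and value of joint lever above 0.7 rad), for 0.2 s.
At the end, for the whole second after the job is handed in: The lever lies flat (within 0.06 rad of its rest) and at rest, the loop's cross bar sits in the claw (its centre within 4 mm of keeper_seat), and the swinging half is drawn tight (joint swing_half below 0.008 rad, a seam gap under 1 mm) (value of joint lever below 0.06 rad and value of joint swing_half below 0.008 rad and distance between loop_bar and keeper_seat below 0.004 m and velocity of joint lever below 0.05 rad/s); the robot touches nothing.
It fails at once if the lever was pushed with more than 50 N (contact force between the fingers and lever_handle above 50 N).
It fails at once if the keeper or the swinging half was pushed with more than 30 N (contact force between the arm and swing_half above 30 N).
It fails at once if another thing on the bench was shifted by more than 30 mm (distance of any of cast_hand, wax_brush, wax_tin, paint_tube_a, brush_jar, head_blank, puppet_forearm, mixing_cup from where it was at the start of the episode above 0.03 m).
It fails at once if with the fingers on it, the loop was forced against the keeper with more than 40 N (contact force between loop and swing_half above 40 N and contact force between the fingers and loop above 0.5 N).
It also fails if it takes over 61 s, if anything falls off the work surface, if the arm or the gripper's body presses on something with over 40 N, if the wrist force passes 120 N, or if a joint passes its speed limit or range.

## Working session

There is one attempt and no reset: what is moved stays moved. The work goes in short steps, Python scripts to look and compute and a tool call to move; the robot and the scene stay as the last step left them, time stands still between calls to the robot, and variables do not carry over. Pictures are saved under pics/ and viewed, about 8 in all and at most 12, crops included, and the job is handed in when it is done.

Besides the shell and the picture viewer there is one more tool, called after "Emit:" by a JSON object that holds its "method" and its "body". servo_tool: Moves the arm, as the interface text tells. Its arguments: {"type":"object","properties":{"targets":{"type":"array","items":{"type":"object","properties":{"xyz":{"type":"array","items":{"type":"number"}},"twist":{"type":"array","items":{"type":"number"}},"jaw":{"type":"number"}}}},"squeeze":{"type":"number"}},"required":["targets"]}

```bash
mkdir -p pics; ls; python3 - <<'E'
from workcell import env
import cv2,numpy as np
s=env.get_state(); print({k:np.round(v,3) for k,v in s.items()})
for n in("scene","top"):
    c=env.read_camera(n); np.savez(n+"0.npz",**c)
    cv2.imwrite(f"pics/{n}0.png",c["color"][:,:,::-1]); print(n,[(k,c[k]) for k in c if k not in("color","depth")])
E
```

```text
pics
{'clock': np.float64(0.0), 'joint_pos': array([-1.36 ,  0.314,  0.045,  1.304, -0.   ,  1.431]), 'qvel': array([-0.001,  0.   ,  0.002,  0.002,  0.001,  0.001]), 'tau': array([ 2.0000e-03, -4.8063e+01,  2.9853e+01,  2.0000e-02,  0.0000e+00,
       -0.0000e+00]), 'tcp_pos': array([ 0.197, -0.539,  0.23 ]), 'orientation': array([-0.001,  0.82 , -0.573, -0.001]), 'wrist_force': array([ 0.243, -0.019, -0.058]), 'ft_torque': array([0.001, 0.045, 0.003]), 'finger_gap': np.float64(0.085)}
scene [('fx', 622.0338686055763), ('fy', 622.0338686055763), ('cx', 316.36416355936507), ('cy', 234.8268386423966), ('k1', 0.03886210101289073), ('eye', array([ 1.17516728, -0.59255394,  1.17571467])), ('attitude', array([-0.3074251 ,  0.86357928,  0.37490017, -0.13845758]))]
top [('fx', 493.79676689467436), ('fy', 493.79676689467436), ('cx', 323.0225838242934), ('cy', 240.15990577984113), ('k1', -0.10206292952847333), ('eye', array([0.33943994, 0.02949278, 1.27669993])), ('attitude', array([-0.03842613,  0.70734373, -0.70348346,  0.05743955]))]
```

View pics/scene0.png

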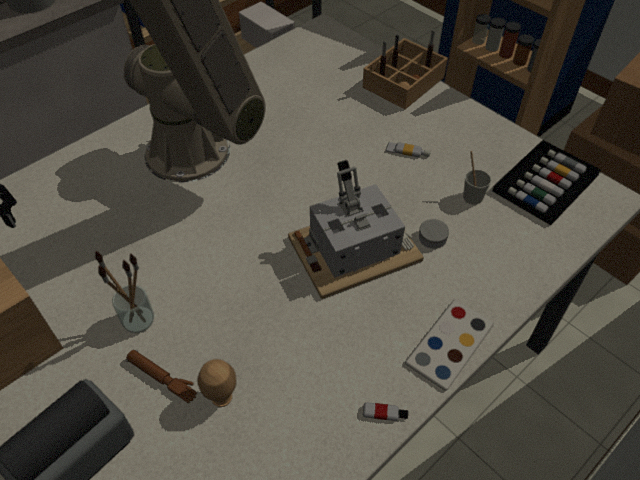

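View pics/top0.png

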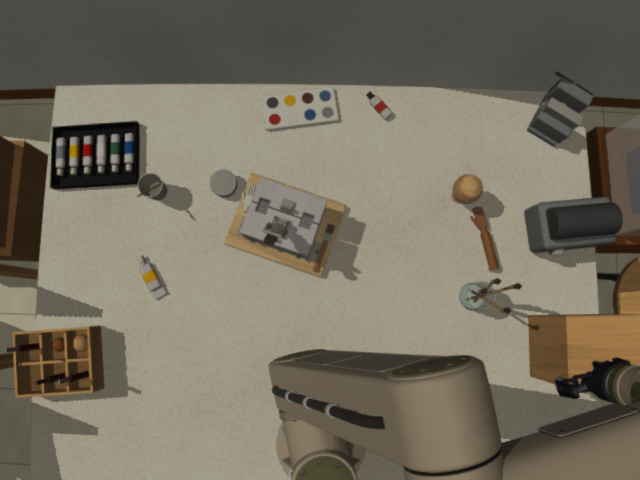

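The scene picture shows the mould at about (355,235), with the lever raised at (345,175). The top picture shows it at (288,218), with the latch towards the robot. Next I fit the mould's frame from the depth data and take enlarged crops.

```bash
cat > h.py <<'E'
import numpy as np,cv2
from scipy.spatial.transform import Rotation as R
def rot(q): return R.from_quat(np.r_[q[1:],q[0]])
def rays(c,uv):
    K=np.array([[c["fx"],0,c["cx"]],[0,c["fy"],c["cy"]],[0,0,1.]])
    p=cv2.undistortPoints(np.asarray(uv,float).reshape(-1,1,2),K,np.array([float(c["k1"]),0,0,0])).reshape(-1,2)
    return np.c_[p,np.ones(len(p))]
def cloud(c,u0,u1,v0,v1):
    u,v=np.meshgrid(np.arange(u0,u1),np.arange(v0,v1)); uv=np.c_[u.ravel(),v.ravel()]
    d=c["depth"][uv[:,1],uv[:,0]]
    P=rot(c["attitude"]).apply(rays(c,uv)*d[:,None])+c["eye"]
    return P[d>0],uv[d>0]
def onplane(c,uv,z):
    r=rot(c["attitude"]).apply(rays(c,uv)); return c["eye"]+r*((z-c["eye"][2])/r[:,2])[:,None]
def proj(c,P):
    p=rot(c["attitude"]).inv().apply(np.atleast_2d(P)-c["eye"]); x=p[:,:2]/p[:,2:]
    x=x*(1+c["k1"]*(x**2).sum(1))[:,None]
    return x*[c["fx"],c["fy"]]+[c["cx"],c["cy"]]
def crop(c,b,f,name):
    u0,u1,v0,v1=b
    cv2.imwrite(name,cv2.convertScaleAbs(cv2.resize(c["color"][v0:v1,u0:u1,::-1],None,fx=f,fy=f,interpolation=cv2.INTER_CUBIC),alpha=1.6))
E
python3 - <<'E'
from h import *
for n,b in(("scene",(270,440,150,300)),("top",(215,360,165,285))):
    c=np.load(n+"0.npz"); P,uv=cloud(c,*b)
    m=abs(P[:,2]-.123)<.006; T=P[m]
    r=cv2.minAreaRect(T[:,:2].astype(np.float32)*1000); print(n,m.sum(),T[:,2].mean(),np.median(T[:,2]),r)
    # robust rect after morphological opening
    g=np.zeros(c["depth"].shape,np.uint8); g[uv[m,1],uv[m,0]]=255
    m2=abs(P[:,2]-.018)<.006; print(" board",cv2.minAreaRect(P[m2][:,:2].astype(np.float32)*1000))
    h=P[:,2]>.145; print(" high",np.c_[P[h],uv[h]][np.argsort(-P[h,2])][:400:12].round(3).tolist()[:14])
c=np.load("scene0.npz"); t=np.load("top0.npz")
crop(c,(300,420,150,260),5,"pics/s1.png"); crop(t,(220,350,170,280),5,"pics/t1.png")
E
```

```text
scene 2998 0.12219783287155678 0.12206943133724035 ((555.8191528320312, 93.50614929199219), (172.39305114746094, 147.16058349609375), 71.08255767822266)
 board ((549.3760375976562, 205.236328125), (282.8959655761719, 542.913818359375), 3.257537603378296)
 high [[0.488, 0.114, 0.227, 343.0, 162.0], [0.483, 0.116, 0.223, 342.0, 162.0], [0.48, 0.109, 0.222, 339.0, 163.0], [0.482, 0.114, 0.22, 341.0, 163.0], [0.484, 0.109, 0.219, 340.0, 165.0], [0.49, 0.113, 0.217, 343.0, 166.0], [0.492, 0.126, 0.216, 348.0, 164.0], [0.494, 0.12, 0.216, 347.0, 166.0], [0.502, 0.089, 0.215, 339.0, 175.0], [0.503, 0.127, 0.214, 352.0, 167.0], [0.5, 0.102, 0.214, 343.0, 172.0], [0.497, 0.091, 0.213, 338.0, 174.0], [0.505, 0.128, 0.212, 353.0, 168.0], [0.493, 0.113, 0.211, 344.0, 169.0]]
top 3236 0.12362781561542756 0.12370096585346602 ((554.4259033203125, 92.92281341552734), (171.59271240234375, 143.3863983154297), 71.14945983886719)
 board ((563.3900756835938, 122.87461853027344), (328.09747314453125, 200.85791015625), 71.19163513183594)
 high [[0.482, 0.119, 0.23, 268.0, 240.0], [0.487, 0.124, 0.226, 266.0, 238.0], [0.485, 0.113, 0.225, 271.0, 239.0], [0.479, 0.107, 0.223, 274.0, 242.0], [0.49, 0.118, 0.222, 269.0, 237.0], [0.494, 0.099, 0.221, 278.0, 235.0], [0.485, 0.129, 0.22, 264.0, 239.0], [0.473, 0.109, 0.219, 273.0, 245.0], [0.488, 0.105, 0.218, 275.0, 238.0], [0.499, 0.103, 0.217, 276.0, 233.0], [0.488, 0.107, 0.217, 274.0, 238.0], [0.493, 0.118, 0.216, 269.0, 236.0], [0.495, 0.121, 0.215, 268.0, 235.0], [0.489, 0.11, 0.214, 273.0, 238.0]]
```

View pics/s1.png

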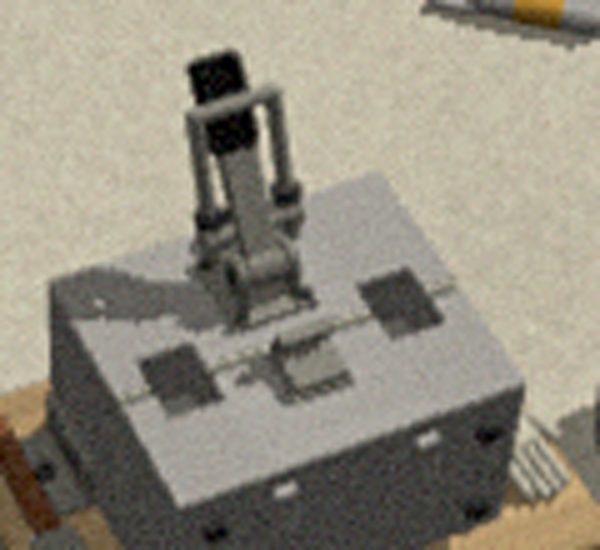

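View pics/t1.png

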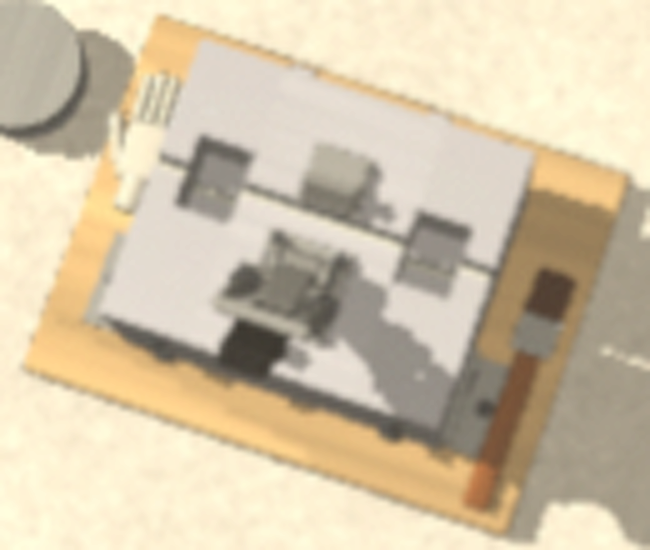

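The scene crop shows the lever raised, with its black grip at crop (222,100). The loop leans back on it, with its bar from (195,118) to (275,92) and the keeper at (310,365). In the top crop the bar runs from (222,303) to (305,335), the grip is at (250,345) and the keeper at (340,178). I fix the mould frame from seam and gates, then triangulate the bar.

```bash
cat >> h.py <<'E'
def tri(c1,p1,c2,p2):
    d1=rot(c1["attitude"]).apply(rays(c1,[p1]))[0];d2=rot(c2["attitude"]).apply(rays(c2,[p2]))[0]
    A=np.c_[d1,-d2];s=np.linalg.lstsq(A,c2["eye"]-c1["eye"],rcond=None)[0]
    a=c1["eye"]+s[0]*d1;b=c2["eye"]+s[1]*d2
    return (a+b)/2,np.linalg.norm(a-b)
E
python3 - <<'E'
from h import *
s=np.load("scene0.npz");t=np.load("top0.npz")
S=lambda x,y:(300+(x-2)/5,150+(y-2)/5); T=lambda x,y:(220+(x-2)/5,170+(y-2)/5)
g1=onplane(s,[S(181,378),S(400,300),S(128,402),S(455,285)],.123); g2=onplane(t,[T(433,250),T(215,178),T(495,270),T(160,158)],.123)
print(g1.round(4).tolist(),g2.round(4).tolist())
for g in(g1,g2):
    d=g[3]-g[2]; print(np.degrees(np.arctan2(d[1],d[0])),np.linalg.norm(d),np.linalg.norm(g[1]-g[0]),(g[2]+g[3])/2,(g[0]+g[1])/2)
th=np.radians(-18.85);X=np.array([np.cos(th),np.sin(th)]);O=np.array([.562,.091])
def m(p): d=p[:2]-O; return np.round([d@X*1e3,(-X[1]*d[0]+X[0]*d[1])*1e3,p[2]*1e3],1)
for a,b in((S(195,118),T(305,335)),(S(275,92),T(222,303)),(S(235,105),T(263,319)),(S(222,55),T(250,375))):
    p,e=tri(s,a,t,b);print(p.round(4),m(p),e)
E
```

```text
[[0.5446, 0.0396, 0.123], [0.5793, 0.1438, 0.123], [0.5385, 0.013, 0.123], [0.5901, 0.1686, 0.123]] [[0.546, 0.0388, 0.123], [0.5799, 0.1428, 0.123], [0.5366, 0.0093, 0.123], [0.5895, 0.1692, 0.123]]
71.66741049972252 0.16391463402820824 0.1098252019025073 [0.56432457 0.09078718 0.123     ] [0.56193164 0.09172592 0.123     ]
71.69915284360182 0.16840028860534892 0.10941823456533105 [0.56303226 0.08924558 0.123     ] [0.56295873 0.09075943 0.123     ]
[0.4931 0.0945 0.2098] [-66.3 -19.  209.8] 0.0022992823043038665
[0.5066 0.1306 0.2109] [-65.2  19.6 210.9] 0.001822165087764743
[0.4998 0.1127 0.2103] [-65.9   0.4 210.3] 0.0018462388779553873
[0.4769 0.1207 0.2181] [-90.1   0.7 218.1] 0.010700560984821904
```

```bash
cat >> h.py <<'E'
TH=np.radians(-18.7); XM=np.array([np.cos(TH),np.sin(TH),0]); YM=np.array([-np.sin(TH),np.cos(TH),0]); ZM=np.array([0,0,1.]); O=np.array([.5622,.0910,0])
def Rt(t):
    z=-np.sin(t)*XM-np.cos(t)*ZM; return R.from_matrix(np.c_[YM,np.cross(z,YM),z])
def w(x,y,z): return O+(x*XM+y*YM+z*ZM)/1e3   # mm, mould frame
def tom(p): d=np.asarray(p)-O; return np.array([d@XM,d@YM,d[2]])*1e3
def go(env,*pts):  # pts (x,y,z,t) mould -> rows
    s=env.get_state(); R0=rot(s["orientation"])
    print("clk %.2f"%s["clock"],"tcp_m",tom(s["tcp_pos"]).round(1),"F_m",np.round([s["wrist_force"]@XM,s["wrist_force"]@YM,s["wrist_force"][2]],1),"gap",round(float(s["finger_gap"]),4),"j",s["joint_pos"].round(2))
    for x,y,z,t in pts:
        print((x,y,z,t),"xyz",R0.inv().apply(w(x,y,z)-s["tcp_pos"]).round(4),"twist",(R0.inv()*Rt(t)).as_rotvec().round(3))
E
python3 - <<'E'
from h import *; from workcell import env
go(env,(-64,0,260,0),(-64,0,360,0))
E
```

```text
clk 0.10 tcp_m [-143.3 -714.2  230.5] F_m [ 0.2  0.6 -0.8] gap 0.0853 j [-1.36  0.31  0.05  1.3  -0.    1.43]
(-64, 0, 260, 0) xyz [-0.507  -0.5093 -0.0286] twist [-2.000e-03  0.000e+00 -2.464e+00]
(-64, 0, 360, 0) xyz [-0.5071 -0.5093 -0.1286] twist [-2.000e-03  0.000e+00 -2.464e+00]
```

Emit:
{"method": "servo_tool", "body": {"targets": [{"xyz": [0, 0, -0.04], "twist": [0, 0, 0], "jaw": 0.85}, {"xyz": [0, 0, -0.08], "twist": [0, 0, -0.1], "jaw": 0.85}, {"xyz": [0, 0, -0.12], "twist": [0, 0, -0.22], "jaw": 0.85}, {"xyz": [-0.028, -0.029, -0.135], "twist": [0, 0, -0.34], "jaw": 0.85}, {"xyz": [-0.056, -0.057, -0.135], "twist": [0, 0, -0.46], "jaw": 0.85}, {"xyz": [-0.084, -0.085, -0.135], "twist": [0, 0, -0.58], "jaw": 0.85}, {"xyz": [-0.112, -0.113, -0.135], "twist": [0, 0, -0.7], "jaw": 0.85}, {"xyz": [-0.14, -0.141, -0.135], "twist": [0, 0, -0.82], "jaw": 0.85}, {"xyz": [-0.168, -0.169, -0.135], "twist": [0, 0, -0.94], "jaw": 0.85}, {"xyz": [-0.196, -0.197, -0.135], "twist": [0, 0, -1.06], "jaw": 0.85}, {"xyz": [-0.224, -0.225, -0.135], "twist": [0, 0, -1.18], "jaw": 0.85}, {"xyz": [-0.252, -0.253, -0.135], "twist": [0, 0, -1.3], "jaw": 0.85}]}}

```text
clock: 1.1
tcp_pos: [0.3487, -0.2145, 0.3661]
orientation: [-0.0, 0.999, 0.043, -0.0]
wrist_force: [0.5, -0.7, 0.5]
finger_gap: 0.0724
```

```bash
python3 - <<'E'
from h import *; from workcell import env
go(env,(-64,0,260,0),(-64,0,330,0))
E
```

```text
clk 1.10 tcp_m [-104.3 -357.8  366.1] F_m [ 0.7 -0.5  0.5] gap 0.0724 j [-0.75 -0.02 -0.02  1.57  0.    0.74]
(-64, 0, 260, 0) xyz [ 0.1801 -0.3118  0.1061] twist [-0.    -0.    -1.159]
(-64, 0, 330, 0) xyz [ 0.1801 -0.3118  0.0361] twist [-0.    -0.    -1.159]
```

Emit:
{"method": "servo_tool", "body": {"targets": [{"xyz": [0.02, -0.035, 0], "twist": [0, 0, -0.12], "jaw": 0.85}, {"xyz": [0.04, -0.07, 0], "twist": [0, 0, -0.24], "jaw": 0.85}, {"xyz": [0.06, -0.104, 0], "twist": [0, 0, -0.36], "jaw": 0.85}, {"xyz": [0.08, -0.139, 0], "twist": [0, 0, -0.48], "jaw": 0.85}, {"xyz": [0.1, -0.173, 0], "twist": [0, 0, -0.6], "jaw": 0.85}, {"xyz": [0.12, -0.208, 0], "twist": [0, 0, -0.72], "jaw": 0.85}, {"xyz": [0.14, -0.242, 0.01], "twist": [0, 0, -0.84], "jaw": 0.85}, {"xyz": [0.16, -0.277, 0.03], "twist": [0, 0, -0.96], "jaw": 0.85}, {"xyz": [0.175, -0.303, 0.06], "twist": [0, 0, -1.08], "jaw": 0.85}, {"xyz": [0.18, -0.312, 0.09], "twist": [0, 0, -1.159], "jaw": 0.85}, {"xyz": [0.18, -0.312, 0.106], "twist": [0, 0, -1.159], "jaw": 0.85}, {"xyz": [0.18, -0.312, 0.106], "twist": [0, 0, -1.159], "jaw": 0.85}]}}

```text
clock: 2.1
tcp_pos: [0.5005, 0.11, 0.2554]
orientation: [-0.002, 0.813, 0.582, -0.004]
wrist_force: [-0.0, 0.4, -0.4]
finger_gap: 0.0723
```

```bash
python3 - <<'E'
from h import *; from workcell import env
go(env,(-62,0,188,0))
E
```

```text
clk 2.10 tcp_m [-64.5  -1.8 255.4] F_m [-0.2  0.4 -0.4] gap 0.0723 j [ 0.06  0.19 -0.05  1.33 -0.    0.39]
(-62, 0, 188, 0) xyz [0.0021 0.003  0.0674] twist [-0.008  0.003 -0.003]
```

Emit:
{"method": "servo_tool", "body": {"targets": [{"xyz": [0.002, 0.003, 0.025], "twist": [0, 0, 0], "jaw": 0.85}, {"xyz": [0.002, 0.003, 0.05], "twist": [0, 0, 0], "jaw": 0.85}, {"xyz": [0.002, 0.003, 0.067], "twist": [0, 0, 0], "jaw": 0.85}, {"xyz": [0.002, 0.003, 0.067], "twist": [0, 0, 0], "jaw": 0.8}, {"xyz": [0.002, 0.003, 0.067], "twist": [0, 0, 0], "jaw": 0.7}, {"xyz": [0.002, 0.003, 0.067], "twist": [0, 0, 0], "jaw": 0.6}, {"xyz": [0.002, 0.003, 0.067], "twist": [0, 0, 0], "jaw": 0.5}, {"xyz": [0.002, 0.003, 0.067], "twist": [0, 0, 0], "jaw": 0.45}, {"xyz": [0.002, 0.003, 0.067], "twist": [0, 0, 0], "jaw": 0.45}, {"xyz": [0.002, 0.003, 0.067], "twist": [0, 0, 0], "jaw": 0.45}], "squeeze": 25}}

```text
clock: 2.93
tcp_pos: [0.5069, 0.1099, 0.1944]
orientation: [0.0, 0.814, 0.581, 0.001]
wrist_force: [-2.4, -0.1, 3.5]
finger_gap: 0.0445
```

```bash
python3 - <<'E'
from h import *; from workcell import env
go(env,(-60,0,188,0))
c=env.read_camera("scene"); crop(c,(290,420,110,260),4,"pics/s2.png")
E
```

```text
clk 2.93 tcp_m [-5.850e+01  1.000e-01  1.944e+02] F_m [-2.2 -0.8  3.5] gap 0.0445 j [ 0.06  0.22 -0.17  1.18 -0.    0.39]
(-60, 0, 188, 0) xyz [-0.0001 -0.0015  0.0064] twist [ 0.001 -0.001 -0.006]
```

View pics/s2.png

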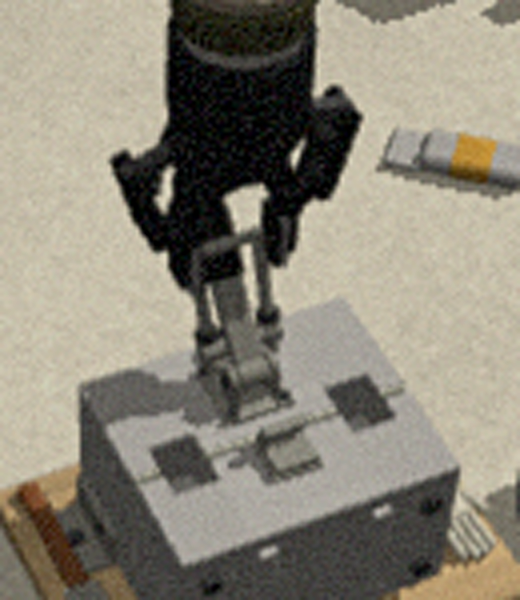

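Both fingers bracket the legs, at crop (190,260) and (283,240), the bar is at (230,240), and the gap of 44.5 mm matches the loop. Now I plan the swing arc.

```bash
cat >> h.py <<'E'
def Pl(a): q=np.pi-a+.1745; return np.array([-30+19*np.cos(q),143+19*np.sin(q)])
def tcp(p,a,t,r=50,k=(9,3),pull=0):  # loop pitch, lever, tilt -> TCP x,z
    G=Pl(a)+(r+pull)*np.array([np.cos(p),np.sin(p)])
    return G+k[0]*np.array([-np.sin(t),-np.cos(t)])+k[1]*np.array([np.cos(t),-np.sin(t)])
def rows(C,L):  # C=(x,z,t) commanded now; L=[(x,z,t)] -> tool rows (y,z) shift mm, twist about x
    d=np.array([-np.sin(C[2]),-np.cos(C[2])]);e=np.array([np.cos(C[2]),-np.sin(C[2])])
    for x,z,t in L:
        v=np.array([x-C[0],z-C[1]]); print("y %.4f z %.4f tw %.2f   | x %.1f z %.1f t %.2f"%(v@e/1e3,v@d/1e3,t-C[2],x,z,t))
E
python3 - <<'E'
from h import *
print(((Rt(0).inv()*Rt(.1)).as_rotvec()))
L=[]
for s in np.linspace(0,1,13):
    p=1.96-s*1.16;a=.93+.54*s;t=.3*s; L.append((*tcp(p,a,t),t))
rows((-61.5,193,0),L)
E
```

```text
[ 1.00000000e-01 -6.94178595e-18 -2.22137151e-16]
y 0.0017 z -0.0003 tw 0.00   | x -59.8 z 193.3 t 0.00
y 0.0066 z -0.0024 tw 0.02   | x -54.9 z 195.4 t 0.02
y 0.0117 z -0.0041 tw 0.05   | x -49.8 z 197.1 t 0.05
y 0.0169 z -0.0053 tw 0.07   | x -44.6 z 198.3 t 0.07
y 0.0222 z -0.0060 tw 0.10   | x -39.3 z 199.0 t 0.10
y 0.0275 z -0.0063 tw 0.12   | x -34.0 z 199.3 t 0.12
y 0.0327 z -0.0060 tw 0.15   | x -28.8 z 199.0 t 0.15
y 0.0379 z -0.0052 tw 0.17   | x -23.6 z 198.2 t 0.17
y 0.0430 z -0.0040 tw 0.20   | x -18.5 z 197.0 t 0.20
y 0.0480 z -0.0023 tw 0.22   | x -13.5 z 195.3 t 0.22
y 0.0527 z -0.0002 tw 0.25   | x -8.8 z 193.2 t 0.25
y 0.0572 z 0.0024 tw 0.27   | x -4.3 z 190.6 t 0.27
y 0.0614 z 0.0053 tw 0.30   | x -0.1 z 187.7 t 0.30
```

Emit:
{"method": "servo_tool", "body": {"targets": [{"xyz": [0, 0.007, -0.0025], "twist": [0.02, 0, 0], "jaw": 0.45}, {"xyz": [0, 0.012, -0.004], "twist": [0.05, 0, 0], "jaw": 0.45}, {"xyz": [0, 0.017, -0.005], "twist": [0.07, 0, 0], "jaw": 0.45}, {"xyz": [0, 0.022, -0.006], "twist": [0.1, 0, 0], "jaw": 0.45}, {"xyz": [0, 0.0275, -0.006], "twist": [0.12, 0, 0], "jaw": 0.45}, {"xyz": [0, 0.0275, -0.006], "twist": [0.12, 0, 0], "jaw": 0.45}]}}

```text
clock: 3.48
tcp_pos: [0.5329, 0.1009, 0.1975]
orientation: [-0.05, 0.813, 0.579, -0.036]
wrist_force: [-1.9, 2.6, -4.6]
finger_gap: 0.0449
```

```bash
python3 - <<'E'
from h import *; from workcell import env
go(env)
E
```

```text
clk 3.48 tcp_m [-3.090e+01 -1.000e-01  1.975e+02] F_m [-2.7  1.9 -4.6] gap 0.0449 j [0.02 0.36 0.02 1.35 0.04 0.35]
```

Emit:
{"method": "servo_tool", "body": {"targets": [{"xyz": [0, 0.0055, 0.001], "twist": [0.03, 0, 0], "jaw": 0.45}, {"xyz": [0, 0.0105, 0.0025], "twist": [0.05, 0, 0], "jaw": 0.45}, {"xyz": [0, 0.0155, 0.0045], "twist": [0.08, 0, 0], "jaw": 0.45}, {"xyz": [0, 0.02, 0.0065], "twist": [0.1, 0, 0], "jaw": 0.45}, {"xyz": [0, 0.0245, 0.009], "twist": [0.13, 0, 0], "jaw": 0.45}, {"xyz": [0, 0.0285, 0.012], "twist": [0.15, 0, 0], "jaw": 0.45}, {"xyz": [0, 0.032, 0.0155], "twist": [0.18, 0, 0], "jaw": 0.45}, {"xyz": [0, 0.032, 0.0155], "twist": [0.18, 0, 0], "jaw": 0.45}]}}

```text
clock: 4.15
tcp_pos: [0.5621, 0.0909, 0.1788]
orientation: [-0.122, 0.805, 0.574, -0.087]
wrist_force: [1.5, 1.5, 1.1]
finger_gap: 0.0438
```

```bash
python3 - <<'E'
from h import *; from workcell import env
go(env)
c=env.read_camera("scene"); np.savez("s3.npz",**c);crop(c,(290,420,110,260),4,"pics/s3.png")
E
```

```text
clk 4.15 tcp_m [-1.000e-01 -1.000e-01  1.788e+02] F_m [0.9 1.9 1.1] gap 0.0438 j [-0.03  0.56  0.25  1.55  0.09  0.29]
```

View pics/s3.png

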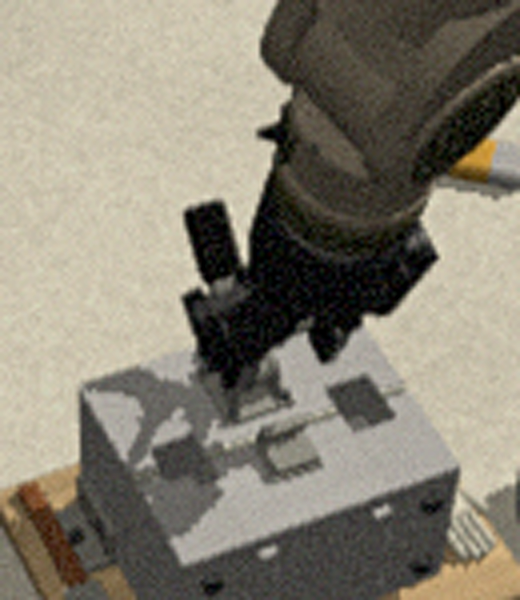

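The lever grip has not moved: its tip is at crop (208,205), pixel (342,161). So the lever is still at about 0.93, and the gap shows the loop is still held. I pull along its opening direction with a firmer grip.

Emit:
{"method": "servo_tool", "body": {"targets": [{"xyz": [0, 0, 0], "twist": [0, 0, 0], "jaw": 0.42}, {"xyz": [0, 0, 0], "twist": [0, 0, 0], "jaw": 0.42}, {"xyz": [0, 0.0013, -0.0015], "twist": [0, 0, 0], "jaw": 0.42}, {"xyz": [0, 0.0026, -0.003], "twist": [0, 0, 0], "jaw": 0.42}, {"xyz": [0, 0.004, -0.0045], "twist": [0, 0, 0], "jaw": 0.42}, {"xyz": [0, 0.0053, -0.006], "twist": [0, 0, 0], "jaw": 0.42}, {"xyz": [0, 0.0053, -0.006], "twist": [0, 0, 0], "jaw": 0.42}], "squeeze": 45}}

```text
clock: 4.78
tcp_pos: [0.5661, 0.0896, 0.1839]
orientation: [-0.123, 0.805, 0.574, -0.088]
wrist_force: [-3.3, 2.0, -5.4]
finger_gap: 0.0426
```

```bash
python3 - <<'E'
from h import *; from workcell import env
go(env)
c=env.read_camera("top"); np.savez("t3.npz",**c)
P,uv=cloud(c,215,360,165,285); h=(P[:,2]>.2)&(c["color"][uv[:,1],uv[:,0]].max(1)<60); 
M=np.array([tom(p) for p in P[h]]); 
k=(abs(M[:,1])<14)&(M[:,0]<-25); print(M[k][np.argsort(M[k][:,0])][::6].round(0).tolist()[:20])
E
```

```text
clk 4.78 tcp_m [ 4.100e+00 -1.000e-01  1.839e+02] F_m [-3.8  0.8 -5.4] gap 0.0426 j [-0.03  0.57  0.28  1.57  0.09  0.29]
[[-145.0, -14.0, 672.0], [-142.0, -13.0, 673.0], [-135.0, -11.0, 669.0], [-131.0, -10.0, 673.0], [-126.0, -8.0, 665.0], [-120.0, -6.0, 659.0], [-117.0, -6.0, 662.0], [-110.0, -4.0, 666.0], [-107.0, -3.0, 667.0], [-103.0, -1.0, 665.0], [-98.0, -0.0, 654.0], [-95.0, 1.0, 655.0], [-91.0, 2.0, 658.0], [-85.0, 4.0, 660.0], [-82.0, 5.0, 660.0], [-79.0, 6.0, 663.0], [-74.0, 7.0, 649.0], [-71.0, 7.0, 652.0], [-67.0, 9.0, 653.0], [-64.0, 10.0, 654.0]]
```

Emit:
{"method": "servo_tool", "body": {"targets": [{"xyz": [0, 0.0013, -0.0015], "twist": [0, 0, 0], "jaw": 0.42}, {"xyz": [0, 0.0026, -0.003], "twist": [0, 0, 0], "jaw": 0.42}, {"xyz": [0, 0.004, -0.0045], "twist": [0, 0, 0], "jaw": 0.42}, {"xyz": [0, 0.004, -0.0045], "twist": [0, 0, 0], "jaw": 0.42}]}}

```text
clock: 5.17
tcp_pos: [0.5708, 0.0879, 0.1868]
orientation: [-0.123, 0.805, 0.574, -0.088]
wrist_force: [-5.3, 3.6, -5.5]
finger_gap: 0.0431
```

```bash
cat >> h.py <<'E'
def lev(c,b=(325,365,140,200)):  # lever angle from dark grip points in the scene view
    P,uv=cloud(c,*b); M=np.array([tom(p) for p in P])
    k=(c["color"][uv[:,1],uv[:,0]].max(1)<60)&(abs(M[:,1])<15)&(M[:,2]>150)&(M[:,2]<250)&(M[:,0]<-18)&(M[:,0]>-140)
    M=M[k]; r=np.hypot(M[:,0]+30,M[:,2]-143); M=M[(r>50)&(r<106)]
    u=M[:,[0,2]]-[-30,143]; a=np.arctan2(u[:,1],-u[:,0])+np.arctan2(7,np.hypot(*u.T))
    print("lever n",len(a),"med %.2f q %s"%(np.median(a),np.quantile(a,[.2,.8]).round(2)),"top z %.0f"%M[:,2].max())
E
python3 - <<'E'
from h import *; from workcell import env
go(env)
for f in("scene0.npz","s3.npz"): lev(np.load(f))
c=env.read_camera("scene");np.savez("s4.npz",**c); lev(c)
E
```

```text
clk 5.17 tcp_m [  9.2  -0.2 186.8] F_m [-6.2  1.7 -5.5] gap 0.0431 j [-0.03  0.58  0.3   1.58  0.09  0.29]
lever n 189 med 1.11 q [1.07 1.17] top z 227
lever n 200 med 0.98 q [0.95 1.03] top z 221
lever n 91 med 1.59 q [1.55 1.63] top z 243
```

```bash
python3 - <<'E'
from h import *
C=(*tcp(.67,1.47,.3,r=58.1),.3)
rows(C,[(*tcp(p,1.47,t,r=58.1),t) for p,t in zip(np.linspace(.67,-.02,10),np.linspace(.3,.4,10))])
C=(*tcp(-.02,1.47,.4,r=58.1),.4);print()
rows(C,[(*tcp(p,1.47,.4,r=58.1),.4) for p in np.linspace(-.02,-.4,9)])
E
```

```text
y 0.0000 z 0.0000 tw 0.00   | x 10.6 z 187.9 t 0.30
y 0.0035 z 0.0027 tw 0.01   | x 13.1 z 184.3 t 0.31
y 0.0067 z 0.0056 tw 0.02   | x 15.3 z 180.5 t 0.32
y 0.0098 z 0.0088 tw 0.03   | x 17.3 z 176.5 t 0.33
y 0.0125 z 0.0123 tw 0.04   | x 18.9 z 172.4 t 0.34
y 0.0150 z 0.0159 tw 0.06   | x 20.2 z 168.2 t 0.36
y 0.0173 z 0.0197 tw 0.07   | x 21.2 z 163.9 t 0.37
y 0.0192 z 0.0237 tw 0.08   | x 21.9 z 159.5 t 0.38
y 0.0208 z 0.0279 tw 0.09   | x 22.2 z 155.1 t 0.39
y 0.0221 z 0.0321 tw 0.10   | x 22.2 z 150.7 t 0.40

y 0.0000 z 0.0000 tw 0.00   | x 22.2 z 150.7 t 0.40
y 0.0010 z 0.0026 tw 0.00   | x 22.1 z 147.9 t 0.40
y 0.0018 z 0.0052 tw 0.00   | x 21.8 z 145.2 t 0.40
y 0.0025 z 0.0079 tw 0.00   | x 21.4 z 142.4 t 0.40
y 0.0031 z 0.0106 tw 0.00   | x 20.9 z 139.7 t 0.40
y 0.0036 z 0.0133 tw 0.00   | x 20.3 z 137.0 t 0.40
y 0.0039 z 0.0160 tw 0.00   | x 19.5 z 134.4 t 0.40
y 0.0041 z 0.0188 tw 0.00   | x 18.6 z 131.8 t 0.40
y 0.0041 z 0.0216 tw 0.00   | x 17.6 z 129.2 t 0.40
```

Emit:
{"method": "servo_tool", "body": {"targets": [{"xyz": [0, 0.0035, 0.0025], "twist": [0.01, 0, 0], "jaw": 0.42}, {"xyz": [0, 0.0067, 0.0055], "twist": [0.02, 0, 0], "jaw": 0.42}, {"xyz": [0, 0.0098, 0.009], "twist": [0.03, 0, 0], "jaw": 0.42}, {"xyz": [0, 0.0125, 0.012], "twist": [0.04, 0, 0], "jaw": 0.42}, {"xyz": [0, 0.015, 0.016], "twist": [0.06, 0, 0], "jaw": 0.42}, {"xyz": [0, 0.0173, 0.02], "twist": [0.07, 0, 0], "jaw": 0.42}, {"xyz": [0, 0.0192, 0.0237], "twist": [0.08, 0, 0], "jaw": 0.42}, {"xyz": [0, 0.0208, 0.028], "twist": [0.09, 0, 0], "jaw": 0.42}, {"xyz": [0, 0.022, 0.032], "twist": [0.1, 0, 0], "jaw": 0.42}, {"xyz": [0, 0.022, 0.032], "twist": [0.1, 0, 0], "jaw": 0.42}]}}

```text
clock: 6.05
tcp_pos: [0.583, 0.0833, 0.1487]
orientation: [-0.163, 0.798, 0.569, -0.116]
wrist_force: [0.9, -0.9, -0.0]
finger_gap: 0.0359
```

```bash
python3 - <<'E'
from h import *; from workcell import env
go(env)
c=env.read_camera("scene");np.savez("s5.npz",**c); lev(c); crop(c,(290,420,110,260),4,"pics/s5.png")
E
```

```text
clk 6.05 tcp_m [ 22.1  -0.6 148.7] F_m [ 1.1 -0.5 -0. ] gap 0.0359 j [-0.05  0.71  0.4   1.65  0.11  0.26]
lever n 195 med 1.60 q [1.55 1.64] top z 243
```

View pics/s5.png

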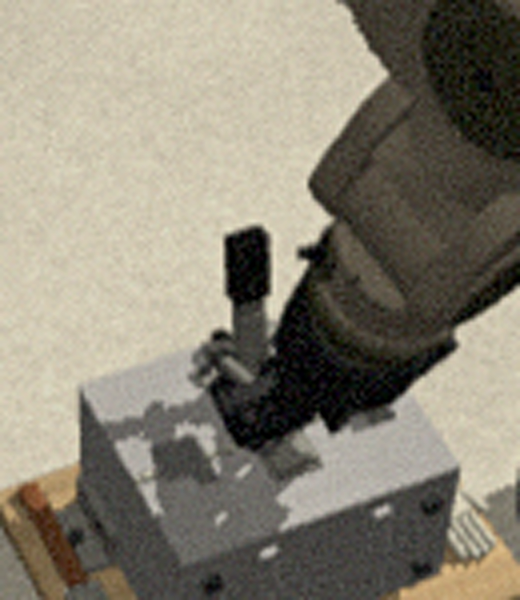

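The gap fell to 35.9 mm, so the loop has slipped out of the pads. The lever stands fully open, with its grip at crop (248,262), and a leg shows at (235,370). I back off along the tool axis and look.

Emit:
{"method": "servo_tool", "body": {"targets": [{"xyz": [0, 0.002, -0.01], "twist": [0, 0, 0], "jaw": 0.55}, {"xyz": [0, 0.005, -0.03], "twist": [0, 0, 0], "jaw": 0.75}, {"xyz": [0, 0.01, -0.06], "twist": [0, 0, 0], "jaw": 0.85}, {"xyz": [0, 0.03, -0.1], "twist": [0, 0, 0], "jaw": 0.85}, {"xyz": [0, 0.05, -0.13], "twist": [0, 0, 0], "jaw": 0.85}, {"xyz": [0, 0.05, -0.13], "twist": [0, 0, 0], "jaw": 0.85}]}}

```text
clock: 6.6
tcp_pos: [0.6669, 0.0545, 0.2462]
orientation: [-0.16, 0.798, 0.569, -0.113]
wrist_force: [2.3, 0.8, 0.6]
finger_gap: 0.0727
```

```bash
python3 - <<'E'
from h import *; from workcell import env
go(env)
c=env.read_camera("scene");t=env.read_camera("top");np.savez("s6.npz",**c);np.savez("t6.npz",**t); lev(c)
crop(c,(310,400,150,240),6,"pics/a.png"); crop(t,(235,335,180,270),6,"pics/b.png")
a=cv2.imread("pics/a.png");b=cv2.imread("pics/b.png"); h=540
cv2.imwrite("pics/s6.png",cv2.resize(np.hstack([a,b]),None,fx=.68,fy=.68,interpolation=cv2.INTER_AREA)); print(a.shape,b.shape)
E
```

```text
clk 6.60 tcp_m [110.8  -1.  246.2] F_m [1.9 1.5 0.6] gap 0.0727 j [-0.08  0.99  1.2   2.16  0.1   0.23]
lever n 198 med 1.60 q [1.55 1.65] top z 244
(540, 540, 3) (540, 600, 3)
```

View pics/s6.png

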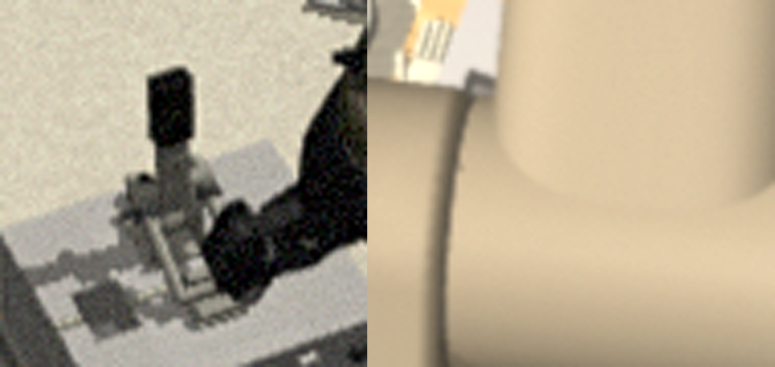

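The lever is upright and the loop lies forward over the keeper, with its bar at about crop (205,300). I compare that with projections for "hooked" and "riding on the claw".

```bash
python3 - <<'E'
from h import *
c=np.load("s6.npz")
for n,x,z in(("hooked",18.7,135),("seat",16.5,135),("on tip",23,147),("on claw short",14,147)):
    q=proj(c,[w(x,-19,z),w(x,0,z),w(x,19,z)]); print(n,(4.08*(q-[310,150])).round(0).tolist())
print("P ends",(4.08*(proj(c,[w(-35,-19,161),w(-35,19,161)])-[310,150])).round(0).tolist(),"keeper far edge floor",(4.08*(proj(c,[w(31,-13,130),w(31,13,130)])-[310,150])).round(0).tolist())
P,uv=cloud(c,345,372,205,232); M=np.array([tom(p) for p in P]); k=(M[:,2]>128)&(M[:,2]<165)&(abs(M[:,1])<25)&(M[:,0]>-40)
for m in M[k][np.argsort(M[k][:,0])][::5]: print(m.round(0).tolist(),end=" ")
E
```

```text
hooked [[180.0, 296.0], [211.0, 285.0], [243.0, 274.0]]
seat [[178.0, 293.0], [210.0, 282.0], [241.0, 271.0]]
on tip [[184.0, 287.0], [216.0, 276.0], [248.0, 265.0]]
on claw short [[177.0, 275.0], [208.0, 264.0], [240.0, 253.0]]
P ends [[138.0, 197.0], [200.0, 175.0]] keeper far edge floor [[200.0, 314.0], [243.0, 299.0]]
[-38.0, -14.0, 130.0] [-26.0, 11.0, 130.0] [-24.0, -11.0, 146.0] [-23.0, -1.0, 128.0] [-22.0, 11.0, 137.0] [-21.0, 3.0, 129.0] [-20.0, 13.0, 128.0] [-19.0, 12.0, 140.0] [-17.0, -22.0, 151.0] [-16.0, -20.0, 155.0] [-14.0, -16.0, 148.0] [-13.0, 7.0, 129.0] [-11.0, 1.0, 130.0] [-9.0, -21.0, 149.0] [-6.0, -20.0, 152.0] [-4.0, -19.0, 153.0] [-1.0, -20.0, 144.0] [1.0, -16.0, 147.0] [4.0, -22.0, 140.0] [8.0, -21.0, 137.0] [9.0, -10.0, 142.0] [10.0, -12.0, 132.0] [11.0, -3.0, 141.0] [12.0, -8.0, 134.0] [13.0, -17.0, 140.0] [14.0, -9.0, 134.0] [15.0, -8.0, 140.0] [16.0, -1.0, 142.0] [17.0, -16.0, 136.0] [18.0, -9.0, 134.0] [19.0, -14.0, 138.0] [19.0, -20.0, 141.0] [19.0, -19.0, 131.0] [21.0, -3.0, 134.0] [21.0, -6.0, 136.0] [22.0, -13.0, 131.0] [24.0, -12.0, 132.0] [26.0, 2.0, 131.0] [27.0, -13.0, 129.0] [28.0, -11.0, 130.0] [30.0, -12.0, 128.0] [31.0, -5.0, 129.0] [35.0, -10.0, 129.0]
```

The bar matches "hooked": its left end is seen at (180,297) against a predicted (180,296), with depth z of 138 to 141 on top. I shut the fingers and go to the grip.

```bash
cat >> h.py <<'E'
def press(a,t,gap=0,r=85):
    n=np.array([np.sin(a),np.cos(a)]); q=np.array([-30,143])+r*np.array([-np.cos(a),np.sin(a)])+(7+gap)*n
    return q-11*np.array([-np.cos(t),np.sin(t)])*np.sign(a-t)
E
python3 - <<'E'
from h import *; from workcell import env
x,z=press(1.47,.3,12); go(env,(x,0,z,.3),(60,0,260,.35))
C=(x,z,.3); L=[]
for a,t in zip(np.linspace(1.45,.2,30),np.linspace(.3,.1,30)): L.append((*press(a,t,-1),t))
rows(C,L[:12]);print();rows(L[11],L[12:22]);print();rows(L[21],L[22:])
E
```

```text
clk 6.70 tcp_m [113.4  -1.4 243.6] F_m [-0.1 -0.6 -1.4] gap 0.0727 j [-0.08  1.    1.2   2.16  0.1   0.23]
(np.float64(-9.140923311733495), 0, np.float64(226.22973639217136), 0.3) xyz [ 0.0005 -0.1066  0.0629] twist [-0.092 -0.004 -0.006]
(60, 0, 260, 0.35) xyz [ 0.0011 -0.0556  0.0053] twist [-0.042 -0.004 -0.006]
y -0.0136 z 0.0056 tw 0.00   | x -23.8 z 224.9 t 0.30
y -0.0170 z 0.0069 tw -0.01   | x -27.4 z 224.7 t 0.29
y -0.0204 z 0.0083 tw -0.01   | x -31.0 z 224.3 t 0.29
y -0.0237 z 0.0099 tw -0.02   | x -34.7 z 223.8 t 0.28
y -0.0269 z 0.0115 tw -0.03   | x -38.2 z 223.1 t 0.27
y -0.0300 z 0.0134 tw -0.03   | x -41.8 z 222.3 t 0.27
y -0.0331 z 0.0153 tw -0.04   | x -45.3 z 221.4 t 0.26
y -0.0361 z 0.0174 tw -0.05   | x -48.7 z 220.2 t 0.25
y -0.0389 z 0.0196 tw -0.06   | x -52.1 z 219.0 t 0.24
y -0.0417 z 0.0220 tw -0.06   | x -55.5 z 217.6 t 0.24
y -0.0444 z 0.0244 tw -0.07   | x -58.7 z 216.0 t 0.23
y -0.0469 z 0.0270 tw -0.08   | x -61.9 z 214.3 t 0.22

y -0.0026 z 0.0025 tw -0.01   | x -65.1 z 212.5 t 0.22
y -0.0052 z 0.0051 tw -0.01   | x -68.1 z 210.5 t 0.21
y -0.0076 z 0
[... 169 characters left out ...]
5 tw -0.04   | x -79.3 z 201.4 t 0.18
y -0.0159 z 0.0195 tw -0.05   | x -81.8 z 198.8 t 0.18
y -0.0177 z 0.0227 tw -0.06   | x -84.2 z 196.1 t 0.17
y -0.0193 z 0.0259 tw -0.06   | x -86.5 z 193.4 t 0.16
y -0.0208 z 0.0292 tw -0.07   | x -88.7 z 190.5 t 0.16

y -0.0016 z 0.0032 tw -0.01   | x -90.8 z 187.5 t 0.15
y -0.0030 z 0.0066 tw -0.01   | x -92.7 z 184.5 t 0.14
y -0.0042 z 0.0099 tw -0.02   | x -94.4 z 181.3 t 0.13
y -0.0054 z 0.0134 tw -0.03   | x -96.1 z 178.1 t 0.13
y -0.0063 z 0.0168 tw -0.03   | x -97.6 z 174.8 t 0.12
y -0.0071 z 0.0203 tw -0.04   | x -98.9 z 171.5 t 0.11
y -0.0078 z 0.0239 tw -0.05   | x -100.1 z 168.1 t 0.11
y -0.0083 z 0.0274 tw -0.06   | x -101.2 z 164.7 t 0.10
```

Emit:
{"method": "servo_tool", "body": {"targets": [{"xyz": [0, -0.02, 0], "twist": [0, 0, 0], "jaw": 0}, {"xyz": [0, -0.04, 0.005], "twist": [-0.02, 0, 0], "jaw": 0}, {"xyz": [0.001, -0.06, 0.02], "twist": [-0.05, 0, 0], "jaw": 0}, {"xyz": [0.001, -0.08, 0.04], "twist": [-0.07, 0, 0], "jaw": 0}, {"xyz": [0.001, -0.1, 0.058], "twist": [-0.09, 0, 0], "jaw": 0}, {"xyz": [0.001, -0.106, 0.062], "twist": [-0.09, 0, 0], "jaw": 0}, {"xyz": [0.001, -0.106, 0.062], "twist": [-0.09, 0, 0], "jaw": 0}, {"xyz": [0.001, -0.106, 0.062], "twist": [-0.09, 0, 0], "jaw": 0}]}}

```text
clock: 7.37
tcp_pos: [0.5492, 0.0956, 0.2284]
orientation: [-0.125, 0.804, 0.574, -0.089]
wrist_force: [0.6, 0.4, -0.8]
finger_gap: 0.0
```

```bash
python3 - <<'E'
from h import *; from workcell import env
go(env)
c=env.read_camera("scene");np.savez("s7.npz",**c); lev(c,(325,362,140,200))
E
```

```text
clk 7.37 tcp_m [-1.380e+01  2.000e-01  2.284e+02] F_m [ 0.5  0.6 -0.8] gap 0.0 j [-0.02  0.53  0.32  1.65  0.09  0.3 ]
lever n 59 med 1.64 q [1.6  1.66] top z 241
```

Emit:
{"method": "servo_tool", "body": {"targets": [{"xyz": [0, -0.006, 0.005], "twist": [0, 0, 0], "jaw": 0}, {"xyz": [0, -0.009, 0.0065], "twist": [0, 0, 0], "jaw": 0}, {"xyz": [0, -0.012, 0.0076], "twist": [-0.01, 0, 0], "jaw": 0}, {"xyz": [0, -0.0153, 0.009], "twist": [-0.01, 0, 0], "jaw": 0}, {"xyz": [0, -0.0186, 0.0106], "twist": [-0.02, 0, 0], "jaw": 0}, {"xyz": [0, -0.0186, 0.0106], "twist": [-0.02, 0, 0], "jaw": 0}]}}

```text
clock: 7.92
tcp_pos: [0.5317, 0.102, 0.2239]
orientation: [-0.116, 0.806, 0.575, -0.082]
wrist_force: [1.2, -0.4, 0.2]
finger_gap: -0.0
```

```bash
python3 - <<'E'
from h import *; from workcell import env
go(env)
c=env.read_camera("scene");np.savez("s7.npz",**c); lev(c,(325,362,140,200))
E
```

```text
clk 7.92 tcp_m [-32.4   0.7 223.9] F_m [ 1.3 -0.   0.2] gap -0.0 j [-0.01  0.48  0.23  1.59  0.09  0.31]
lever n 116 med 1.58 q [1.52 1.73] top z 249
```

Emit:
{"method": "servo_tool", "body": {"targets": [{"xyz": [0, -0.003, 0.001], "twist": [0, 0, 0], "jaw": 0}, {"xyz": [0, -0.0055, 0.0026], "twist": [-0.01, 0, 0], "jaw": 0}, {"xyz": [0, -0.0085, 0.0045], "twist": [-0.01, 0, 0], "jaw": 0}, {"xyz": [0, -0.0115, 0.0064], "twist": [-0.02, 0, 0], "jaw": 0}, {"xyz": [0, -0.0145, 0.0085], "twist": [-0.03, 0, 0], "jaw": 0}, {"xyz": [0, -0.0173, 0.0107], "twist": [-0.04, 0, 0], "jaw": 0}, {"xyz": [0, -0.02, 0.013], "twist": [-0.04, 0, 0], "jaw": 0}, {"xyz": [0, -0.0228, 0.0155], "twist": [-0.05, 0, 0], "jaw": 0}, {"xyz": [0, -0.0253, 0.018], "twist": [-0.06, 0, 0], "jaw": 0}, {"xyz": [0, -0.0253, 0.018], "twist": [-0.06, 0, 0], "jaw": 0}]}}

```text
clock: 8.8
tcp_pos: [0.5046, 0.1113, 0.2144]
orientation: [-0.091, 0.809, 0.577, -0.064]
wrist_force: [4.0, -2.5, 4.7]
finger_gap: -0.0001
```

```bash
python3 - <<'E'
from h import *; from workcell import env
go(env)
c=env.read_camera("scene");np.savez("s8.npz",**c); lev(c,(315,362,140,200)); crop(c,(300,420,130,250),5,"pics/s8.png")
E
```

```text
clk 8.80 tcp_m [-61.    0.8 214.4] F_m [ 4.6 -1.   4.7] gap -0.0001 j [0.02 0.38 0.07 1.47 0.08 0.34]
lever n 195 med 1.28 q [1.17 1.45] top z 248
```

View pics/s8.png

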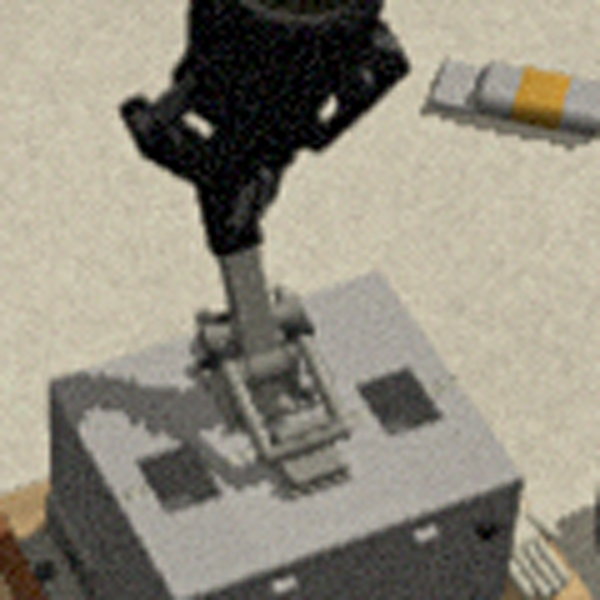

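The loop is hooked, with its bar at crop (305,435) behind the claw. The lever is going over at about 6.6 N, and the seam already looks drawn in. I continue.

Emit:
{"method": "servo_tool", "body": {"targets": [{"xyz": [0, -0.0026, 0.0025], "twist": [-0.01, 0, 0], "jaw": 0}, {"xyz": [0, -0.0052, 0.0051], "twist": [-0.01, 0, 0], "jaw": 0}, {"xyz": [0, -0.0076, 0.0078], "twist": [-0.02, 0, 0], "jaw": 0}, {"xyz": [0, -0.01, 0.0106], "twist": [-0.03, 0, 0], "jaw": 0}, {"xyz": [0, -0.012, 0.0135], "twist": [-0.03, 0, 0], "jaw": 0}, {"xyz": [0, -0.014, 0.0165], "twist": [-0.04, 0, 0], "jaw": 0}, {"xyz": [0, -0.016, 0.0195], "twist": [-0.05, 0, 0], "jaw": 0}, {"xyz": [0, -0.0177, 0.0227], "twist": [-0.06, 0, 0], "jaw": 0}, {"xyz": [0, -0.0193, 0.026], "twist": [-0.06, 0, 0], "jaw": 0}, {"xyz": [0, -0.0208, 0.029], "twist": [-0.07, 0, 0], "jaw": 0}]}}

```text
clock: 9.68
tcp_pos: [0.4786, 0.1202, 0.1905]
orientation: [-0.064, 0.812, 0.579, -0.044]
wrist_force: [2.5, -1.4, 4.6]
finger_gap: 0.0
```

```bash
python3 - <<'E'
from h import *; from workcell import env
go(env)
E
```

```text
clk 9.68 tcp_m [-88.6   0.9 190.5] F_m [ 2.8 -0.6  4.6] gap 0.0 j [ 0.05  0.29 -0.1   1.32  0.06  0.38]
```

Emit:
{"method": "servo_tool", "body": {"targets": [{"xyz": [0, -0.0016, 0.0032], "twist": [-0.01, 0, 0], "jaw": 0}, {"xyz": [0, -0.003, 0.0066], "twist": [-0.01, 0, 0], "jaw": 0}, {"xyz": [0, -0.0042, 0.01], "twist": [-0.02, 0, 0], "jaw": 0}, {"xyz": [0, -0.0054, 0.0134], "twist": [-0.03, 0, 0], "jaw": 0}, {"xyz": [0, -0.0063, 0.0168], "twist": [-0.03, 0, 0], "jaw": 0}, {"xyz": [0, -0.007, 0.0203], "twist": [-0.04, 0, 0], "jaw": 0}, {"xyz": [0, -0.0078, 0.024], "twist": [-0.05, 0, 0], "jaw": 0}, {"xyz": [0, -0.0083, 0.0274], "twist": [-0.06, 0, 0], "jaw": 0}, {"xyz": [0, -0.0083, 0.0274], "twist": [-0.06, 0, 0], "jaw": 0}]}}

```text
clock: 10.43
tcp_pos: [0.4659, 0.1245, 0.1632]
orientation: [-0.04, 0.813, 0.58, -0.028]
wrist_force: [-1.2, 0.5, -0.2]
finger_gap: -0.0003
```

```bash
python3 - <<'E'
from h import *; from workcell import env
go(env)
E
```

```text
clk 10.43 tcp_m [-101.9    0.8  163.2] F_m [-1.3  0.1 -0.2] gap -0.0003 j [ 0.07  0.24 -0.23  1.19  0.04  0.4 ]
```

The force dropped to zero, so the lever has likely snapped over. I back off and check.

Emit:
{"method": "servo_tool", "body": {"targets": [{"xyz": [0, 0, -0.03], "twist": [0, 0, 0], "jaw": 0}, {"xyz": [0, -0.02, -0.06], "twist": [0, 0, 0], "jaw": 0}, {"xyz": [0, -0.05, -0.09], "twist": [0, 0, 0], "jaw": 0}, {"xyz": [0, -0.08, -0.12], "twist": [0, 0, 0], "jaw": 0}, {"xyz": [0, -0.08, -0.15], "twist": [0, 0, 0], "jaw": 0}, {"xyz": [0, -0.08, -0.15], "twist": [0, 0, 0], "jaw": 0}, {"xyz": [0, -0.08, -0.15], "twist": [0, 0, 0], "jaw": 0}]}}

```text
clock: 11.02
tcp_pos: [0.4064, 0.1457, 0.3232]
orientation: [-0.039, 0.813, 0.58, -0.025]
wrist_force: [1.2, -0.2, -0.6]
finger_gap: 0.0
```

```bash
python3 - <<'E'
from h import *; from workcell import env
go(env)
c=env.read_camera("scene");t=env.read_camera("top");np.savez("s9.npz",**c);np.savez("t9.npz",**t)
P,uv=cloud(c,300,370,160,215); M=np.array([tom(p) for p in P]); k=(c["color"][uv[:,1],uv[:,0]].max(1)<60)&(abs(M[:,1])<13)&(M[:,0]<-80)&(M[:,0]>-132)&(M[:,2]>100)
print("grip pts",k.sum(),np.median(M[k],0).round(1)," z of upper 80%%: %.1f"%np.quantile(M[k][:,2],.8))
for n,x in(("seat tight",11.5),("seat",13)): print(n,(5*(proj(c,[w(x,-19,135),w(x,19,135)])-[290,150])).round(0).tolist())
print("grip flat",(5*(proj(c,[w(-84,0,150),w(-128,0,150)])-[290,150])).round(0).tolist())
crop(c,(290,430,150,260),5,"pics/s9.png")
E
```

```text
clk 11.02 tcp_m [-165.1    1.8  323.2] F_m [ 1.2  0.2 -0.6] gap 0.0 j [ 0.13  0.09 -0.02  1.55  0.04  0.46]
grip pts 144 [-102.4   -3.6  149.3]  z of upper 80%: 151.0
seat tight [[313.0, 351.0], [390.0, 324.0]]
seat [[315.0, 354.0], [391.0, 327.0]]
grip flat [[259.0, 173.0], [218.0, 111.0]]
```

View pics/s9.png

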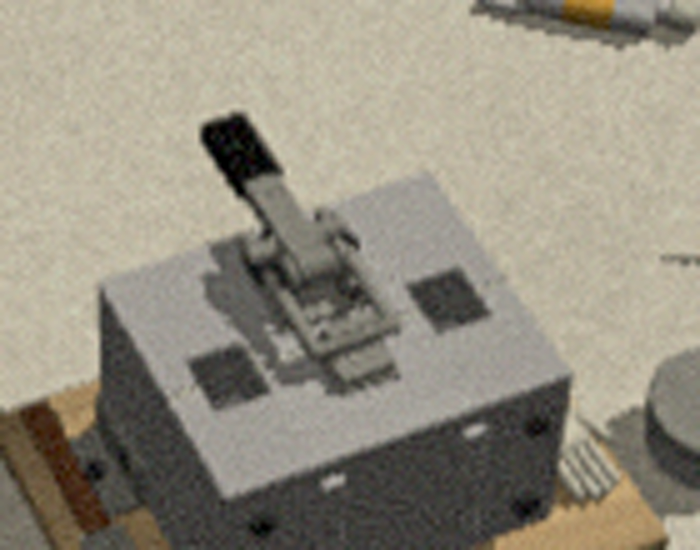

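The lever lies flat: the grip's face is at z of about 150 mm, as expected. The seam line is gone, and the bar at (315,352) to (392,327) matches the seat. Handing in.

```bash
python3 -c "
from workcell import env; print(env.hand_in())"
```

```text
the job is handed in; nothing more can be done
None
```

The mould is latched and the job is handed in. The loop is hooked behind the keeper's claw, the lever snapped over and lies flat, and the seam looks drawn tight.

**How it went**
- I pinched the loop's legs, drew the lever out until it stood at its open stop, and brought the loop forward over the claw.
- The loop slipped out of the pads about level (the gap fell to 36 mm) and dropped the last bit onto the keeper by itself, rather than being set down.
- I then pressed the lever over with shut fingers. I read 6 to 7 N on the way, and it fell to about zero at the snap. The highest reading of the whole job was about 8.5 N.

**Last checks**
- **Hooking, lever still up:** the bar's left end was at (180,297) in the crop against a predicted (180,296) for hooked. Depth put the bar's top at z of 138 to 141 mm. The top view was blocked by the arm, so this rests on one camera.
- **Lever flat:** the grip's face measures 149 to 151 mm high, against 150 mm for flat.
- **Bar in the seat:** its position in the final picture matches the predicted seat by eye.
- **Seam:** no open line is visible, but I did not measure the gap.
- **Arm:** backed well off and touching nothing at about 11 s. I aimed nothing at the other things on the bench, but did not measure whether they moved.

**Readings that disagreed:** my lever-angle reading from depth was unreliable. It gave 1.11 rad at the start, then 0.98, where I estimated 0.93, and 1.6 at the 1.47 stop, so I used it only to see changes.

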